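# Squeeze a bush home with the bench locking clamp, then release it

## Robot

A 6-joint arm with a two-finger parallel gripper is mounted at the origin on the work surface. World frame = base frame: x ahead of the robot, y to its left, z up, the work surface at z = 0. Lengths are in mm, angles in degrees, forces in N, time in s.
With the tool pointing down it reaches from about 350 to 850 mm from the base axis. Payload 8.1 kg.
Tool frame: the origin (TCP) lies at the centre of the arm's flange, where the gripper is bolted on; the fingertips stand 173 mm ahead of it and the grasp point (between the pads) lies 155 mm ahead of it; z points along the fingers, y is the line along which they close (so a half turn about z gives the same grasp; the last joint's range is limited). The gripper opens to 85 mm and grips with 20 to 120 N. Pads are 22 mm wide; open, the fingers measure 114 mm over their backs; the gripper's body (76 mm by 85 mm) begins 54 mm behind the grasp point. The pads swing forward as they close: fully open they stand 13 mm farther back than shut.
Start: joints at [-4.893, 7.471, 85.268, -0, 87.261, -4.893], TCP at [600.006, 0.022, 404.692] pointing down, gripper open.
Joint ranges: [-169.43, 169.43], [-51.17, 129.36], [1.28, 143.12], [-76.62, 256.62], [0, 156.53], [-152.29, 152.29]. Speed limits (degrees/s): [136.94, 136.94, 159.86, 180, 180, 180].

## Interface

Orientations are given as [roll, pitch, yaw] about the fixed x, y, z axes, in that order (R = Rz(yaw) Ry(pitch) Rx(roll)).
In Python, from bench import * gives the robot as it stands.
- The arm moves only by the shell command python3 -m jog 'ROWS' [FORCE]. ROWS is text: rows parted by semicolons, each of 7 numbers parted by spaces: the shift along the tool's x, y, z scaled (see below), then the turn, a rotation vector about the tool's x, y, z scaled (see below), then the closure, from -1 (fully open) to 1 (shut). In form: tx ty tz wx wy wz hand; .... A call has 1 to 5 rows; each row shifts and turns the commanded pose from where the row before left it, along the tool's axes as they then stand; what a row does not reach is not made up. The controller multiplies each number of a shift by 0.1 m and each number of a turn by 60 degrees. A row lasts 1/8 s, in which the tool goes at most 62.5 mm and 10.7 degrees, less where a joint would pass 70% of its speed; a pose out of reach is approached as far as the arm can. A call with a number of a shift or a turn outside -1 to 1 is refused whole. A call with a gripper value outside its range is refused whole. The fingers move at their own pace and stop on an object; FORCE is the grip in N (left out, the last holds). Time passes only in rows, so rows that do not move let the fingers close. It gives the time, the measured TCP pose, the force, the opening and the grip force at its end, in the units of the state.
- sense(): the state, without advancing time (a new reading comes with each control period).
- snapshot(name): name is "scene" or "side" or "wrist"; returns a dict with "img" (420x560x3 uint8, red, green, blue), "fx", "fy", "cx", "cy" (pixels), "extrinsics" (4x4, takes a point from camera to world coordinates). Camera axes: x right, y down, z forward; pixel columns grow to the right and rows downward; lengths in mm; the calibration is good to about 2 mm. A picture is of the moment at which its call begins. There is no depth.
- hand_in(): hands the job in; it is judged then, once.
The state is a dict: "time": time; "joint_pos": joint angles; "qd": joint speeds; "joint_efforts": joint torques, N m; "tool_pos": TCP position; "tcp_rot": TCP orientation; "ft_force": force on the tool from outside, world axes, zero at the start; "wrist_torque": the same for the moment, N m; "finger_gap": finger opening in mm; "grip_force": force on a finger pad.
Only numpy, scipy, OpenCV 4.12 (cv2) and the standard library are available. Lean on these libraries where they do the work, as an engineer would, in place of code of your own. Each camera call takes 0.05 s, during which the arm holds its last target. There are 200 camera calls.

## Task

Load the aluminium airer strut into the bench locking clamp: eye end flat on the base plate under the open jaw, bush upwards, slid back until it is felt to sit snugly in the V-stop, without ramming it, and let go of it. Press the clamp's handle down until it snaps over centre and stays locked by itself, so that the jaw squeezes the strut's brass bush fully home; do not lean on the handle once it has locked, and do not push the bush with the gripper. Then lift the release lever at the handle's tail so that the clamp springs fully open, and leave the strut lying free in the V-stop with its bush home; do not disturb the other things on the worktop.

Things in the scene. Friction and masses are not known exactly. Their poses are not given: they have to be found in the camera images.
- strut: Loose cast aluminium airer strut, lying flat: a round eye (32 mm diameter, 12 mm high) at one end, then a straight bar 18 mm wide and 10 mm high to a rounded end 143 mm from the eye's centre. About 0.16 kg with its bush. Origin: centre of the eye on its underside; x points from the eye along the bar, z up.
- eye (a point): The same point: centre of the strut's eye on its underside.
- grip (a point): Where to take the strut: on the bar, 105 mm from the eye's centre, 5 mm above its underside (the bar is 18 mm wide there).
- bush: Brass flanged bush in the strut's eye (flange 24 mm diameter, 3 mm thick), started by hand and 6 to 9 mm proud. Slides only along the strut's z, with about 25 N friction. Its origin is the strut's origin when fully home (flange on the eye, its top 15 mm above the strut's underside) and higher by as much as it stands proud. The jaw squeezes it home; the gripper must not press on it.
- clamp: Fixed steel locking clamp on a base plate 80 mm wide, 10 mm thick, from x = -185 to 200 mm. Origin: on the bench below the jaw pivot; x points from handle to jaw nose, z up. Fixed lower handle along the middle, 37 mm wide, top at z = 67, ending in a knurled knob at x = -219. The moving handle with its sleeve is above; the release lever's tail sticks out behind it.
- stop: Adjustable V-stop: two walls 14 mm high at 45 degrees either side, open towards the clamp's +x, bolted on a slotted guide on the base plate. The eye pushed in the clamp's -x direction centres itself in it. The pose given is the guide's (clamp's origin, 10 mm higher); the V itself was last set by hand and may stand up to 4.5 mm either way along the guide, so feel for it.
- nest (a point): Point on top of the base plate (10 mm above the bench), on the spindle's line at clamp x = 105, y = 0. With the V-stop at its middle setting the centre of the eye's underside lies here when the eye touches both walls; otherwise up to 4.5 mm before or behind it. The strut's bar then points to the clamp's +x; the way in along the plate from +x is free.
- pad: Rubber tip of the jaw's spindle, 23 mm diameter, origin at its lowest point. Open, it stands about 42 mm above the base plate at clamp x = 111; the jaw's nose around it reaches to clamp x = 125 and z = 135. Locked, it presses firmly down on the bush.
- sleeve: Black rubber sleeve, 88 x 26 mm, on the moving handle: push down here. With a bush under the jaw the push at its end rises to 10 to 16 N, fades as the handle nears dead centre, then the handle snaps about 8 mm further down by itself onto a hard stop: locked. Origin: on the handle's pivot pin (clamp x = -10, z = 87 when locked); its x axis is level when locked, its rear 27 degrees up when open.
- press (a point): Point on top of the sleeve, 17 mm from its rear end, 178 mm behind and 32 mm above the handle's pivot when locked. Open: clamp x = -162, z = 193 (pivot then at x = -19, z = 83). Closing, it follows an arc about the pivot; locked it is about 75 mm lower and 26 mm further back than open.
- tail (a point): Middle of the release lever's flat tail, a steel tab 16 mm wide (along the clamp's y), 6 mm thick, sticking out 40 mm behind the sleeve. Locked: about clamp x = -235, z = 106, free at both sides and for 40 mm below. Open: clamp x = -210, z = 203. Pinch the tab across its width from above and lift; it follows an arc up and towards the clamp's +x.
- toggle (a joint): How far the clamp is closed: angle of its toggle link against the moving handle, rad. 0 = fully open (start; a spring holds it there), 0.68 = dead centre (link and handle in line), 0.757 = locked against its stop.
- lever (a joint): Release lever's hinge on the handle, rad: 0 = at rest (a spring returns it), up to 0.35 as the tail is lifted. On the locked clamp the tail first lifts about 3 mm (0.04 rad), then its nose meets the toggle link, and a lift of about 3 to 5 N breaks the lock; the handle then springs up by itself (tail up 97 mm).
- screwdriver: Bystander: screwdriver with black handle lying on the bench, to leave alone; origin mid-length, underside.
- wrench: Bystander: steel open-ended wrench lying flat, to leave alone.
- brush: Bystander: flat brush with wooden handle lying on the bench, to leave alone.
- jar: Bystander: closed glass jar, 64 mm diameter, 75 mm high; origin centre of its underside.
- mug: Bystander: white mug, 80 mm diameter, 92 mm high; origin centre of its underside.
- tray: Bystander: shallow steel tray, 100 x 140 x 25 mm, with spare brass bushes; origin centre of its underside.
- tape: Bystander: grey tape measure, 68 x 34 x 68 mm; origin centre of its underside.
- iron: Bystander: steam iron standing on its heel, 110 mm wide, 225 mm high; origin centre of its underside.
Things that resemble listed ones, but are neither listed nor needed, are in the scene too. Leave any red look-alike of the strut alone.

How it is judged (in metres and radians):
On the way, in this order (a step that is already met when the one before it is completed fails the run):
1. the eye is pressed snugly back against the V-stop under the open jaw, bush still proud (contact force between strut and stop above 2 N and horizontal distance between eye and nest below 0.0065 m and z of eye in the frame of clamp below 0.0145 m and z of bush in the frame of strut above 0.004 m and value of joint toggle below 0.15 rad), for 0.05 s.
2. the clamp is locked over centre by itself, hands off, with the bush squeezed fully home (value of joint toggle above 0.73 rad and contact force between the fingers and sleeve below 0.3 N and z of bush in the frame of strut below 0.001 m and horizontal distance between eye and nest below 0.0065 m), for 0.2 s.
3. the release lever is lifted on the still locked clamp (value of joint lever above 0.03 rad and value of joint toggle above 0.69 rad).
At the end, for the whole second after the job is handed in: The clamp stands fully open (toggle joint below 0.06 rad, lever back at rest below 0.03 rad), the strut lies flat and still on the base plate with its eye within 6.5 mm of the nest, and the bush is home to within 1 mm (value of joint toggle below 0.06 rad and value of joint lever below 0.03 rad and z of bush in the frame of strut below 0.001 m and horizontal distance between eye and nest below 0.0065 m and z of eye in the frame of clamp below 0.0125 m and angle between strut's own z axis and vertical below 0.05 rad and linear speed of strut below 0.01 m/s); the robot touches nothing.
It fails at once if the strut is rammed against the V-stop (over 18 N) (contact force between strut and stop above 18 N).
It fails at once if the handle's sleeve is pushed with more than 30 N (contact force between the fingers and sleeve above 30 N).
It fails at once if the gripper presses on the bush (contact force between the fingers and bush above 3 N).
It fails at once if a bystander is moved by more than 25 mm (distance of any of screwdriver, wrench, brush, jar, mug, tray, tape, iron from where it was at the start of the episode above 0.025 m).
It also fails if it takes over 61 s, if anything falls off the work surface, if the arm or the gripper's body presses on something with over 40 N, if the wrist force passes 120 N, or if a joint passes its speed limit or range.

## Working session

There is one attempt and no reset: what is moved stays moved. The work goes in short steps, Python scripts to look and compute and a shell command to move; the robot and the scene stay as the last step left them, time stands still between calls to the robot, and variables do not carry over. Pictures are saved under pics/ and viewed, at most 10 in all, crops included, and the job is handed in when it is done.

```bash
ls; mkdir -p pics
python3 - <<'E'
from bench import *
import cv2,numpy as np
for n in("scene","side"):
    s=snapshot(n); cv2.imwrite(f"pics/{n}0.png",cv2.resize(s["img"][:,:,::-1],(800,600)))
    print(n,s["fx"],s["fy"],s["cx"],s["cy"],np.round(s["extrinsics"],3).tolist())
print(sense())
E
```

```text
pics
scene 387.8235054507288 387.8235054507288 269.37442046525143 210.19158246095736 [[0.845, 0.387, -0.368, 919.759], [0.534, -0.586, 0.609, -704.961], [0.02, -0.712, -0.702, 977.259], [0.0, 0.0, 0.0, 1.0]]
side 424.113819488017 424.113819488017 293.753004776877 207.8780407402426 [[0.828, -0.403, 0.391, 50.606], [-0.561, -0.602, 0.568, -617.256], [0.007, -0.689, -0.725, 954.158], [0.0, 0.0, 0.0, 1.0]]
{'time': 0.1, 'joint_pos': array([-4.89290890e+00,  7.50963044e+00,  8.53239652e+01, -7.96776126e-05,
        8.72612053e+01, -4.89379110e+00]), 'qd': array([ 0.00027502, -0.06121409, -0.26504443,  0.05115146,  0.13711131,
       -0.02375274]), 'joint_efforts': array([ 1.52257860e-03, -5.70947063e+01, -5.01941299e+01, -1.80579236e-04,
        8.16394575e-03,  5.26326357e-05]), 'tool_pos': array([5.99789458e+02, 4.16768946e-02, 4.03752215e+02]), 'tcp_rot': array([-1.79905538e+02, -8.00807520e-03,  9.00008795e+01]), 'ft_force': array([ 0.50340528, -0.1187258 , -0.01142713]), 'wrist_torque': array([-0.01169832, -0.00975821, -0.05973359]), 'grip_force': 0.0, 'finger_gap': 85.22661105525624}
```

View pics/scene0.png

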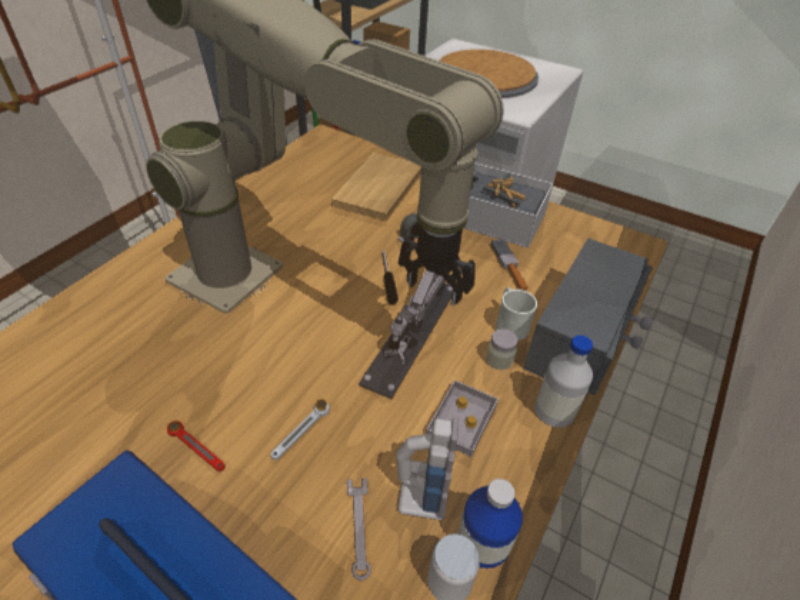

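View pics/side0.png

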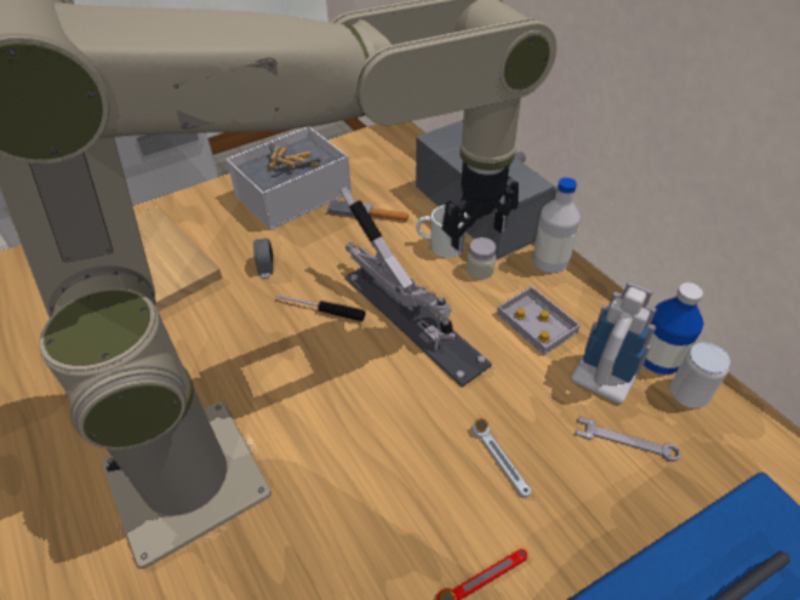

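The strut is the grey bar with the brass bush: scene (321,407)→(275,455), side (481,426)→(527,492). The red one at scene (195,445) is the look-alike, and the open-ended wrench at scene (360,525) has no bush. The clamp's nose points towards the camera, and its plate's nose end is at scene (362,382)/(392,395).

```bash
cat > h.py <<'E'
from bench import *
import cv2,numpy as np
def ray(s,u,v):
    E=np.array(s["extrinsics"]);d=E[:3,:3]@np.array([(u-s["cx"])/s["fx"],(v-s["cy"])/s["fy"],1]);return E[:3,3],d/np.linalg.norm(d)
def onz(s,u,v,z):
    o,d=ray(s,u,v);return o+d*(z-o[2])/d[2]
def tri(s1,p1,s2,p2):
    o1,d1=ray(s1,*p1);o2,d2=ray(s2,*p2)
    t=np.linalg.lstsq(np.c_[d1,-d2],o2-o1,rcond=None)[0];a=o1+t[0]*d1;b=o2+t[1]*d2
    return (a+b)/2,np.linalg.norm(a-b)
def proj(s,p):
    E=np.array(s["extrinsics"]);c=E[:3,:3].T@(np.array(p)-E[:3,3]);return s["fx"]*c[0]/c[2]+s["cx"],s["fy"]*c[1]/c[2]+s["cy"]
E
python3 - <<'E'
from h import *
np.set_printoptions(precision=1,suppress=True)
a=snapshot("scene");b=snapshot("side");k=.7
def f(s,pts,z):
    for p in pts: print(p,onz(s,p[0]*k,p[1]*k,z))
print("strut");f(a,[(321,407)],15);f(a,[(275,455)],8);f(b,[(481,426)],18);f(b,[(527,492)],8)
print("plate");f(a,[(362,382),(392,395)],10);f(b,[(464,383),(490,365),(347,275)],10)
# crops
A=a["img"][255:335,180:260,::-1];B=b["img"][285:355,320:390,::-1];C=b["img"][120:275,230:350,::-1]
cv=np.zeros((600,800,3),np.uint8)
cv[:300,:300]=cv2.resize(A,(300,300),interpolation=2);cv[300:600,:300]=cv2.resize(B,(300,300),interpolation=2);cv[:600,320:784]=cv2.resize(C,(464,600),interpolation=2)
cv2.imwrite("pics/c1.png",cv)
E
```

```text
strut
(321, 407) [ 472.9 -207.6   15. ]
(275, 455) [ 462.  -340.9    8. ]
(481, 426) [ 468.6 -206.1   18. ]
(527, 492) [ 458.7 -342.8    8. ]
plate
(362, 382) [ 505.9 -105.3   10. ]
(392, 395) [578.1 -98.8  10. ]
(464, 383) [ 503.3 -110.8   10. ]
(490, 365) [ 571. -105.   10.]
(347, 275) [463.3 267.9  10. ]
```

View pics/c1.png

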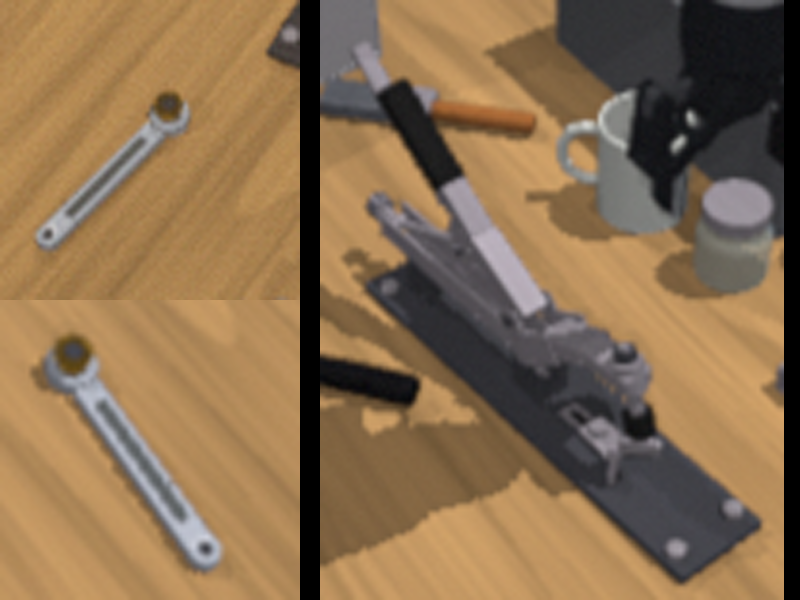

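The crop confirms it: the grey strut carries a brown/brass bush at its eye end. The clamp is open, with its nose towards world -y. I'll go above the strut, taking a wrist picture on each side.

```bash
python3 - <<'E'
from h import *
import pickle
s=snapshot("wrist");pickle.dump(s,open("w0.pkl","wb"));print(np.round(s["extrinsics"],2).tolist())
E
python3 -m jog '-0.55 -0.24 0 0 0 0 -1;-0.55 -0.24 0 0 0 0 -1;-0.55 -0.24 0 0 0 0.075 -1;-0.55 -0.24 0 0 0 0 -1;-0.45 -0.21 0 0 0 0 -1' 
python3 -m jog '-0.43 -0.21 0 0 0 0 -1;0 0 0 0 0 0 -1;0 0 0 0 0 0 -1'
python3 - <<'E'
from h import *
import pickle
s=snapshot("wrist");pickle.dump(s,open("w1.pkl","wb"))
w0=pickle.load(open("w0.pkl","rb"))
im=np.hstack([w0["img"],s["img"]])[:,:,::-1]
cv2.imwrite("pics/w01.png",cv2.resize(im,(800,300),interpolation=cv2.INTER_AREA))
E
```

```text
[[1.0, 0.0, -0.0, 599.1], [0.0, -0.95, -0.32, 82.51], [-0.0, 0.32, -0.95, 372.57], [0.0, 0.0, 0.0, 1.0]]
time: 0.88
tool_pos: [474.0, -262.9, 404.7]
tcp_rot: [180.0, 0.0, 85.5]
ft_force: [0.2, -0.2, -0.6]
finger_gap: 84.9
grip_force: 0.0
time: 1.25
tool_pos: [451.0, -302.2, 404.6]
tcp_rot: [180.0, -0.0, 85.5]
ft_force: [0.3, 0.1, -0.5]
finger_gap: 85.0
grip_force: 0.0
```

View pics/w01.png

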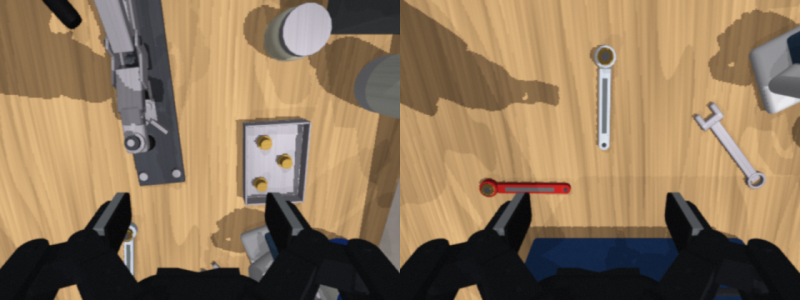

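The wrist pictures show the strut's bush at w1 (605,56) and tail at (604,147), and the plate's nose end at w0 (140,185)–(184,181). I'll refine both with masks.

Run:
```python
from h import *
import pickle
np.set_printoptions(precision=1,suppress=True)
w0=pickle.load(open("w0.pkl","rb"));w1=pickle.load(open("w1.pkl","rb"))
def masks(s):
    hsv=cv2.cvtColor(s["img"],cv2.COLOR_RGB2HSV);return hsv
h=masks(w1);m=((h[...,1]<50)&(h[...,2]>110)).astype(np.uint8);r=np.zeros_like(m);r[50:225,255:320]=m[50:225,255:320]
n,l,st,c=cv2.connectedComponentsWithStats(cv2.morphologyEx(r,cv2.MORPH_CLOSE,np.ones((9,9))));i=1+np.argmax(st[1:,4]);print(st[i])
cn=max(cv2.findContours((l==i).astype(np.uint8),0,2)[0],key=cv2.contourArea)[:,0]
P=np.array([onz(w1,u+.0,v+.0,11)[:2] for u,v in cn])
(cx,cy),wh,an=cv2.minAreaRect(P.astype(np.float32));print("strut rect",cx,cy,wh,an)
y0=cn[:,1].max()
for v in(st[i][1]+60,st[i][1]+90,y0-20):
    us=np.where(l[v]==i)[0];print(v,onz(w1,us.mean(),v,10),(onz(w1,us.max()+.5,v,10)-onz(w1,us.min()-.5,v,10))[0])
print("far end",onz(w1,cn[:,0][cn[:,1]==y0].mean(),y0,5),"near",onz(w1,cn[cn[:,1].argmin()][0],cn[:,1].min(),12))
# plate
h=masks(w0);g=cv2.cvtColor(w0["img"],cv2.COLOR_RGB2GRAY)
m=(h[...,1]<70).astype(np.uint8)
for v in(235,240,245):
    us=np.where(m[v,150:300])[0]+150;print(v,us.min(),us.max(),onz(w0,us.min()-.5,v,10),onz(w0,us.max()+.5,v,10))
for v in(10,40,70,100,130,200,230):
    row=h[v,200:300,1];us=np.where(row[:-1].astype(int)<70)[0]+200;
    u=[k for k in range(215,300) if h[v,k,1]>=80 and h[v,k-1,1]<80];print(v,u[:3],[onz(w0,k-.5,v,10)[:2] for k in u[:3]])
for u in(205,215,225,235,245,252):
    vs=[k for k in range(240,290) if h[k,u,1]>=80 and h[k-1,u,1]<80];print(u,vs[:2],[onz(w0,u,k-.5,5)[:2] for k in vs[:2]],[onz(w0,u,k-.5,10)[:2] for k in vs[:2]])
crop=cv2.resize(w0["img"][0:280,100:300,::-1],(428,600),interpolation=2);cv2.imwrite("pics/c2.png",crop)
```

```text
[ 272   63   31  147 2279]
strut rect 463.6611633300781 -266.2351989746094 (156.9673309326172, 31.067790985107422) 85.45250701904297
123 [ 464.5 -247.1   10. ] 18.259383335291943
153 [ 462.3 -279.4   10. ] 18.788624933161657
189 [ 458.8 -320.6   10. ] 18.320589849360942
far end [ 457.1 -346.5    5. ] near [ 467.6 -187.9   12. ]
235 191 256 [494.8 -74.9  10. ] [574.2 -74.9  10. ]
240 192 257 [495.5 -81.5  10. ] [575.3 -81.5  10. ]
245 193 257 [496.2 -88.1  10. ] [575.2 -88.1  10. ]
10 [226] [array([548.8, 162.7])]
40 [230] [array([551.4, 136.4])]
70 [234] [array([554.3, 108.7])]
100 [239] [array([558.3,  79.5])]
130 [243] [array([561.5,  48.6])]
200 [252] [array([569.3, -30.8])]
230 [256] [array([573.1, -68.4])]
205 [260] [array([ 508.8, -110.4])] [array([ 510. , -107.8])]
215 [259] [array([ 521.4, -109. ])] [array([ 522.4, -106.4])]
225 [258] [array([ 533.9, -107.6])] [array([ 534.8, -105. ])]
235 [257] [array([ 546.5, -106.2])] [array([ 547.2, -103.6])]
245 [256] [array([ 559. , -104.8])] [array([ 559.5, -102.3])]
252 [255] [array([ 567.7, -103.4])] [array([ 568.2, -100.9])]
```

View pics/c2.png

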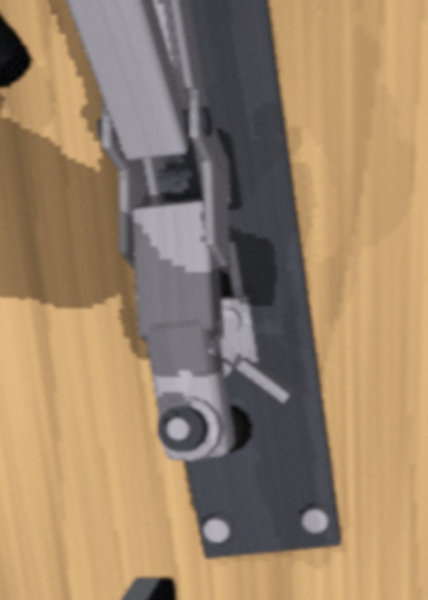

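```bash
python3 -m jog '-0.06 0.09 0.5 0 0 0 -1;0 0 0.55 0 0 0 -1;0 0 0.55 0 0 0 -1;0 0 0.5 0 0 0 -1;0 0 0.19 0 0 0 -1'
python3 -m jog '0 0 0 0 0 0 -1;0 0 0 0 0 0 1;0 0 0 0 0 0 1;0 0 0 0 0 0 1;0 0 0 0 0 0 1' 35
python3 -m jog '0 0 0 0 0 0 1;0 0 0 0 0 0 1;0 0 0 0 0 0 1'
```

```text
time: 1.92
tool_pos: [458.8, -306.7, 172.2]
tcp_rot: [-179.7, -0.2, 85.6]
ft_force: [-0.3, 0.3, 0.3]
finger_gap: 85.4
grip_force: 0.0
time: 2.55
tool_pos: [459.8, -309.4, 176.7]
tcp_rot: [179.9, 0.0, 85.5]
ft_force: [-1.5, 0.3, 2.2]
finger_gap: 16.6
grip_force: 34.3
time: 2.92
tool_pos: [459.9, -309.4, 176.7]
tcp_rot: [179.9, 0.0, 85.5]
ft_force: [-0.7, 1.5, 5.7]
finger_gap: 16.4
grip_force: 34.8
```

```bash
python3 -m jog '0 0 -0.15 0 0 0 1;0 0 -0.2 0 0 -0.087 1;0 0 0 0 0 -0.088 1;0.3 0.21 0 0 0 0 1;0.35 0.25 0 0 0 0 1' 35
python3 -m jog '0.35 0.25 0 0 0 0 1;0.3 0.21 0 0 0 0 1;0.1 0.064 0 0 0 0 1;0 0 0 0 0 0 1;0 0 0 0 0 0 1'
python3 - <<'E'
from h import *
s=snapshot("wrist");cv2.imwrite("pics/w2.png",s["img"][:,:,::-1])
a=snapshot("side");b=cv2.resize(a["img"][150:330,230:430,::-1],(660,594),interpolation=2);cv2.imwrite("pics/s2.png",b)
t=sense();p=t["tool_pos"];d=np.array([.1046,-.9945]);n=np.array([527.3,-10.1]);v=p[:2]-n
print(p,t["tcp_rot"],t["ft_force"],v@d,v@np.array([.9945,.1046]))
E
```

```text
time: 3.55
tool_pos: [498.6, -239.4, 211.5]
tcp_rot: [180.0, 0.0, 95.9]
ft_force: [0.9, -0.4, -2.0]
finger_gap: 17.2
grip_force: 34.3
time: 4.18
tool_pos: [542.3, -160.4, 210.8]
tcp_rot: [-180.0, 0.0, 96.0]
ft_force: [-0.1, -0.1, -0.7]
finger_gap: 16.6
grip_force: 34.4
[ 542.26053587 -160.5691677   210.71404351] [-1.79984242e+02  8.46020198e-03  9.59243631e+01] [-0.52353289  0.77396625 -1.57246651] 151.2064593328016 -0.8608220154503474
```

View pics/w2.png

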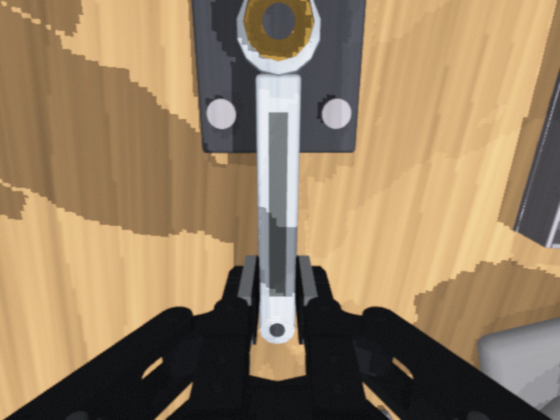

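```bash
python3 -m jog '0 0 0.12 0 0 0 1;0 0.01 0.1 0 0 0 1;0 0 0 0 0 0 1;0 0 0 0 0 0 1'
python3 -m jog '0 0 0.01 0 0 0 1;0.12 0 0 0 0 0 1;0.12 0 0 0 0 0 1;0.12 0 0 0 0 0 1;0 0 0 0 0 0 1'
python3 -m jog '0 0 0 0 0 0 1;0 0 0 0 0 0 1'
python3 -m jog '0.015 0 0 0 0 0 1;0.01 0 0 0 0 0 1;0.005 0 0 0 0 0 1;0 0 0 0 0 0 1'
```

```text
time: 4.78
tool_pos: [543.6, -159.4, 188.4]
tcp_rot: [-180.0, -0.0, 96.0]
ft_force: [0.2, 0.1, -1.6]
finger_gap: 16.9
grip_force: 34.4
time: 5.4
tool_pos: [539.7, -122.4, 187.6]
tcp_rot: [-180.0, -0.0, 96.1]
ft_force: [-0.5, 0.9, -1.7]
finger_gap: 16.9
grip_force: 34.4
time: 5.65
tool_pos: [540.1, -123.8, 187.8]
tcp_rot: [180.0, 0.0, 96.0]
ft_force: [-1.3, -0.1, -1.8]
finger_gap: 16.9
grip_force: 34.4
time: 6.15
tool_pos: [539.6, -121.6, 187.9]
tcp_rot: [180.0, 0.1, 96.0]
ft_force: [-1.0, -6.1, -1.0]
finger_gap: 16.7
grip_force: 34.4
```

```bash
python3 -m jog '0.005 0 0 0 0 0 1;0 0 0 0 0 0 1;0 0 0 0 0 0 1'
python3 - <<'E'
from h import *
s=snapshot("wrist");a=snapshot("scene");b=snapshot("side")
I=[cv2.resize(x,(400,300),interpolation=2) for x in(s["img"][0:120,200:360],a["img"][205:295,240:360],b["img"][185:275,270:390])]
o=np.vstack([np.hstack(I[:2]),np.hstack([I[2],cv2.resize(s["img"],(400,300))])])
cv2.imwrite("pics/m3.png",o[:,:,::-1])
E
```

```text
time: 6.52
tool_pos: [539.6, -121.4, 187.9]
tcp_rot: [180.0, 0.1, 96.0]
ft_force: [-1.0, -7.9, -1.3]
finger_gap: 16.4
grip_force: 34.4
```

View pics/m3.png

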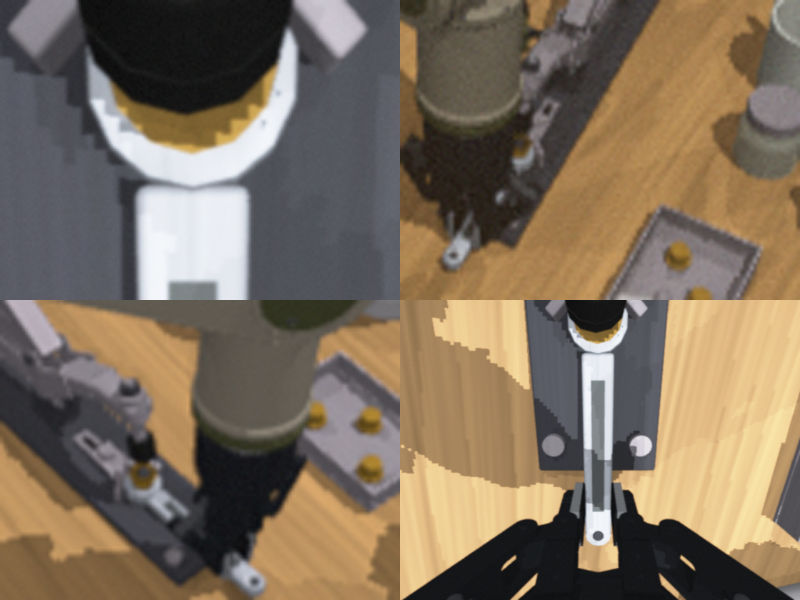

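The eye sits between both V walls (light wall ends at (50,20) and (330,20) in the top-left panel), with the bush proud and 8 N of contact. I'll lower slightly, release, and lift.

```bash
python3 -m jog '0 0 0.01 0 0 0 1;0 0 0 0 0 0 1'
python3 -m jog '0 0 0 0 0 0 -1;0 0 0 0 0 0 -1;0 0 0 0 0 0 -1;0 0 0 0 0 0 -1;0 0 0 0 0 0 -1'
python3 -m jog '0 0 -0.3 0 0 0 -1;0 0 -0.55 0 0 0 -1;0 0 -0.55 0 0 0 -1;0 0 -0.55 0 0 0 -1;0 0 -0.4 0 0 0 -1'
python3 - <<'E'
from h import *
s=snapshot("wrist");cv2.imwrite("pics/w4.png",s["img"][:,:,::-1])
E
```

```text
time: 6.92
tool_pos: [539.6, -121.3, 187.0]
tcp_rot: [180.0, 0.1, 96.0]
ft_force: [-1.4, -8.5, 0.1]
finger_gap: 17.0
grip_force: 34.5
time: 7.55
tool_pos: [539.6, -120.0, 186.7]
tcp_rot: [180.0, -0.0, 96.0]
ft_force: [0.6, -0.6, 0.3]
finger_gap: 85.5
grip_force: 0.0
time: 8.18
tool_pos: [539.7, -120.1, 424.9]
tcp_rot: [179.8, 0.1, 96.0]
ft_force: [0.4, -0.6, -0.1]
finger_gap: 85.3
grip_force: 0.0
```

View pics/w4.png

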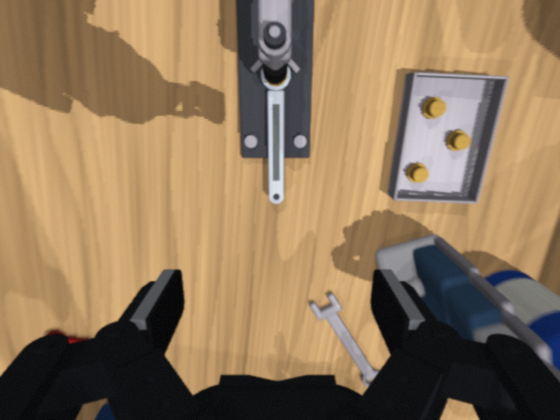

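Strut rests in the V, bush under the pad at (276,75). Next, over the sleeve with fingers shut.

```bash
python3 -m jog '0.6 0 0 0 0 0 1;0.6 0 0 0 0 0 1;0.6 0 0 0 0 0 1;0.6 0 0 0 0 0 1;0.6 0 0 0 0 0 1'
python3 -m jog '0.5 0 0 0 0 0 1;0.28 0 0 0 0 0 1;0 0 0.2 0 0 0 1;0 0 0.2 0 0 0 1;0 0 0 0 0 0 1'
python3 -m jog '0 0 0 0 0 0 1;0 0 0.08 0 0 0 1;0 0 0.04 0 0 0 1;0 0 0 0 0 0 1'
```

```text
time: 8.85
tool_pos: [507.6, 180.1, 421.6]
tcp_rot: [180.0, -0.0, 96.0]
ft_force: [0.9, 0.4, -0.2]
finger_gap: 0.0
grip_force: 0.0
time: 9.48
tool_pos: [499.5, 254.4, 378.2]
tcp_rot: [-179.7, 0.1, 95.9]
ft_force: [-0.3, 0.4, -0.3]
finger_gap: 0.2
grip_force: 0.0
time: 9.98
tool_pos: [500.3, 255.7, 370.0]
tcp_rot: [179.9, 0.0, 96.0]
ft_force: [1.5, -1.7, 2.8]
finger_gap: -0.1
grip_force: 1.5
```

```bash
python3 -m jog '0.024 0 0.035 0 0 0 1;0.022 0 0.04 0 0 0 1;0.022 0 0.04 0 0 0 1;0.02 0 0.04 0 0 0 1;0 0 0 0 0 0 1'
python3 -m jog '0.02 0 0.04 0 0 0 1;0.02 0 0.04 0 0 0 1;0.02 0 0.04 0 0 0 1;0.018 0 0.04 0 0 0 1;0 0 0 0 0 0 1'
```

```text
time: 10.6
tool_pos: [498.8, 264.9, 353.4]
tcp_rot: [-179.9, -0.0, 96.0]
ft_force: [1.7, -1.3, 0.5]
finger_gap: -0.2
grip_force: 1.0
time: 11.22
tool_pos: [498.3, 271.6, 338.6]
tcp_rot: [-180.0, 0.1, 96.0]
ft_force: [-2.9, -9.5, 9.2]
finger_gap: -0.0
grip_force: 6.3
```

```bash
python3 -m jog '0 0 0.03 0 0 0 1;0.006 0 0.04 0 0 0 1;0 0 0 0 0 0 1'
python3 -m jog '0.008 0 0.03 0 0 0 1;0.008 0 0.03 0 0 0 1;0 0 0 0 0 0 1'
```

```text
time: 11.6
tool_pos: [498.1, 273.2, 331.8]
tcp_rot: [180.0, -0.0, 96.0]
ft_force: [-3.3, -3.1, 9.6]
finger_gap: -0.2
grip_force: 4.6
time: 11.98
tool_pos: [497.8, 275.0, 325.5]
tcp_rot: [-180.0, -0.1, 96.0]
ft_force: [-3.0, -0.9, 6.4]
finger_gap: -0.2
grip_force: 3.0
```

```bash
python3 -m jog '0.008 0 0.03 0 0 0 1;0.007 0 0.03 0 0 0 1;0.006 0 0.03 0 0 0 1;0 0 0 0 0 0 1'
python3 -m jog '0.005 0 0.03 0 0 0 1;0.005 0 0.03 0 0 0 1;0 0 0 0 0 0 1'
```

```text
time: 12.48
tool_pos: [497.7, 277.1, 316.1]
tcp_rot: [-180.0, -0.1, 96.0]
ft_force: [-1.8, 1.9, 4.2]
finger_gap: -0.1
grip_force: 1.6
time: 12.85
tool_pos: [497.7, 277.4, 309.5]
tcp_rot: [-180.0, 0.0, 96.0]
ft_force: [0.1, 1.3, 1.6]
finger_gap: 0.1
grip_force: 0.6
```

```bash
python3 -m jog '0.005 0 0.025 0 0 0 1;0.003 0 0.025 0 0 0 1;0 0 0 0 0 0 1'
python3 -m jog '0.003 0 0.02 0 0 0 1;0.003 0 0.02 0 0 0 1;0 0 0 0 0 0 1'
```

```text
time: 13.22
tool_pos: [497.5, 278.2, 304.5]
tcp_rot: [-179.9, 0.0, 96.0]
ft_force: [-0.3, -0.3, 0.1]
finger_gap: -0.1
grip_force: 0.0
time: 13.6
tool_pos: [497.6, 278.9, 300.9]
tcp_rot: [-180.0, 0.0, 96.0]
ft_force: [0.1, 0.7, 1.3]
finger_gap: 0.3
grip_force: 0.0
```

Run:
```python
from h import *
a=snapshot("scene");b=snapshot("side")
I=[cv2.resize(x,(400,600),interpolation=2) for x in(a["img"][150:300,260:360],b["img"][110:260,220:320])]
cv2.imwrite("pics/m5.png",np.hstack(I)[:,:,::-1])
```

```text
(no output)
```

View pics/m5.png

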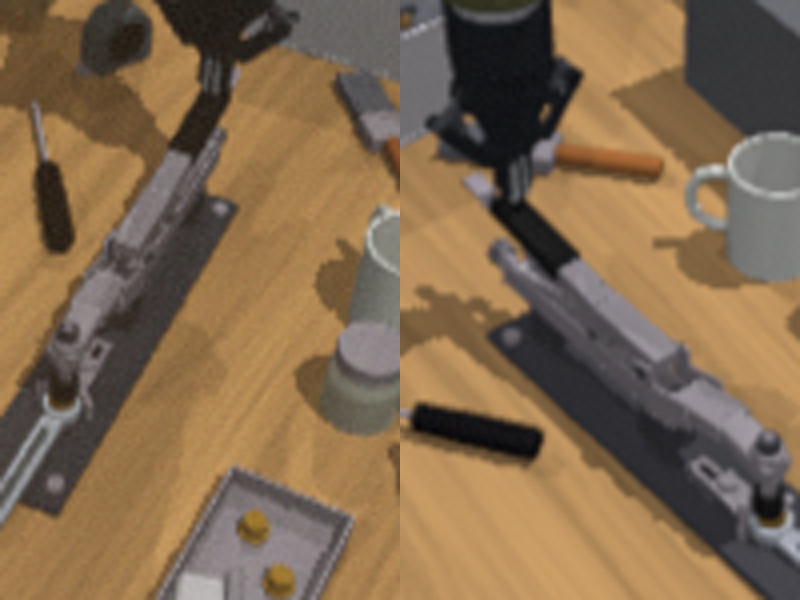

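The jaw is down and its pad is on the bush. I'll check the tail height numerically to see whether it locked.

Run:
```python
from h import *
a=snapshot("scene");b=snapshot("side")
O=np.array([516.3,94.3]);d=np.array([.1046,-.9945])
W=lambda x,z:np.r_[O+x*d,z]
crA=lambda u,v:((u-260)*4,(v-150)*4);crB=lambda u,v:(400+(u-220)*4,(v-110)*4)
for th in(0,2,4,8):
    t=np.radians(th);c,s=np.cos(t),np.sin(t)
    for n,(x,z) in dict(sleeveRearTop=(-195,32),sleeveFrontTop=(-107,32),tail=(-225,19),tailtip=(-245,19)).items():
        X=-10+x*c+z*s; Z=87-x*s+z*c
        print(th,n,np.round(crB(*proj(b,W(X,Z)))),np.round(crA(*proj(a,W(X,Z)))))
```

```text
0 sleeveRearTop [497. 189.] [218.  80.]
0 sleeveFrontTop [566. 248.] [179. 138.]
0 tail [476. 183.] [228.  73.]
0 tailtip [461. 170.] [236.  61.]
2 sleeveRearTop [497. 183.] [218.  75.]
2 sleeveFrontTop [567. 245.] [179. 136.]
2 tail [475. 176.] [229.  67.]
2 tailtip [460. 162.] [237.  54.]
4 sleeveRearTop [497. 177.] [218.  70.]
4 sleeveFrontTop [568. 242.] [179. 133.]
4 tail [475. 168.] [229.  60.]
4 tailtip [460. 154.] [238.  47.]
8 sleeveRearTop [499. 166.] [218.  60.]
8 sleeveFrontTop [570. 237.] [178. 129.]
8 tail [476. 154.] [230.  48.]
8 tailtip [461. 139.] [238.  34.]
```

```bash
python3 -m jog '0.003 0 0.02 0 0 0 1;0.003 0 0.02 0 0 0 1;0 0 0 0 0 0 1'
```

```text
time: 14.18
tool_pos: [497.4, 279.5, 296.9]
tcp_rot: [-180.0, 0.0, 96.0]
ft_force: [-0.2, -1.1, -0.5]
finger_gap: 0.1
grip_force: 0.0
```

Tail tip seen at (470,178) matches the level handle (0°), and there's no resistance at tip z = 124: it is locked. I'll back off and go over the tail.

```bash
python3 -m jog '0 0 -0.3 0 0 0 1;0 0 -0.2 0 0 0 0;0.25 0 0 0 0 0 0;0.26 0 0 0 0 0 0;0 0 0 0 0 0 0'
python3 -m jog '0 0 0 0 0 0 0;0 0 0 0 0 0 0'
python3 - <<'E'
from h import *
s=snapshot("wrist");cv2.imwrite("pics/w6.png",s["img"][:,:,::-1])
E
```

```text
time: 14.8
tool_pos: [492.0, 331.6, 347.7]
tcp_rot: [180.0, -0.0, 96.1]
ft_force: [0.6, -0.8, -0.5]
finger_gap: 42.7
grip_force: 0.0
time: 15.05
tool_pos: [492.4, 329.6, 347.2]
tcp_rot: [180.0, 0.0, 96.0]
ft_force: [-0.1, 0.0, -0.7]
finger_gap: 42.4
grip_force: 0.0
```

View pics/w6.png

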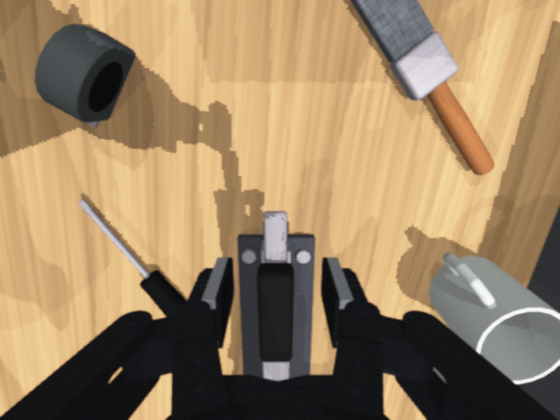

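Tail tab at (276,212–262), centred between the fingers at (226…330). I'll check its position along the clamp before pinching.

Run:
```python
from h import *
s=snapshot("wrist")
for v in(212,262):print(np.round(onz(s,276,v,109),1))
print(sense()["tool_pos"])
```

```text
[490.3 338.9 109. ]
[494.1 301.6 109. ]
[492.4265902  329.70382638 347.26050094]
```

```bash
python3 -m jog '-0.05 0 0.35 0 0 0 0;0 0 0.3 0 0 0 0;0 0 0.14 0 0 0 0;0 0 0 0 0 0 0;0 0 0 0 0 0 0'
python3 -m jog '0 0 0 0 0 0 1;0 0 0 0 0 0 1;0 0 0 0 0 0 1;0 0 0 0 0 0 1' 30
```

```text
time: 15.78
tool_pos: [493.4, 325.6, 269.7]
tcp_rot: [179.9, -0.0, 96.0]
ft_force: [0.1, -1.5, 0.7]
finger_gap: 42.6
grip_force: 0.0
time: 16.27
tool_pos: [492.2, 325.7, 269.1]
tcp_rot: [-179.9, -0.0, 96.0]
ft_force: [-5.6, 0.5, 5.9]
finger_gap: 15.0
grip_force: 32.5
```

```bash
python3 -m jog '0 0 -0.015 0 0 0 1;0 0 -0.015 0 0 0 1;0 0 0 0 0 0 1'
python3 -m jog '0 0 -0.015 0 0 0 1;0 0 -0.01 0 0 0 1;0 0 0 0 0 0 1'
python3 -m jog '0 0 -0.01 0 0 0 1;0 0 -0.01 0 0 0 1;0 0 0 0 0 0 1'
```

```text
time: 16.65
tool_pos: [492.2, 325.5, 270.8]
tcp_rot: [-179.9, -0.0, 96.0]
ft_force: [-4.8, 2.0, -2.3]
finger_gap: 15.1
grip_force: 31.8
time: 17.02
tool_pos: [492.2, 325.3, 273.0]
tcp_rot: [-179.9, 0.0, 96.0]
ft_force: [-4.9, 2.0, -4.4]
finger_gap: 14.8
grip_force: 31.5
time: 17.4
tool_pos: [492.3, 325.0, 275.0]
tcp_rot: [-179.9, 0.1, 96.0]
ft_force: [-5.7, 0.4, -5.2]
finger_gap: 14.6
grip_force: 31.3
```

```bash
python3 -m jog '0 0 -0.015 0 0 0 1;0 0 -0.015 0 0 0 1;0 0 -0.02 0 0 0 1;0 0 0 0 0 0 1'
python3 -m jog '-0.002 0 -0.03 0 0 0 1;-0.003 0 -0.03 0 0 0 1;-0.004 0 -0.04 0 0 0 1;0 0 0 0 0 0 1'
```

```text
time: 17.9
tool_pos: [492.5, 324.5, 280.3]
tcp_rot: [-179.9, 0.1, 96.0]
ft_force: [-7.4, -3.9, -2.0]
finger_gap: 14.8
grip_force: 31.5
time: 18.4
tool_pos: [492.7, 323.2, 290.7]
tcp_rot: [-179.9, 0.2, 96.0]
ft_force: [-6.6, -6.6, -0.9]
finger_gap: 15.0
grip_force: 31.8
```

```bash
python3 -m jog '-0.025 0 -0.06 0 0 0 1;-0.01 0 -0.06 0 0 0 1;-0.015 0 -0.06 0 0 0 1;-0.02 0 -0.06 0 0 0 1;0 0 0 0 0 0 1'
python3 -m jog '-0.025 0 -0.06 0 0 0 1;-0.025 0 -0.06 0 0 0 1;-0.03 0 -0.06 0 0 0 1;0 0 0 0 0 0 1'
```

```text
time: 19.02
tool_pos: [493.3, 317.1, 315.4]
tcp_rot: [-179.9, 0.0, 96.0]
ft_force: [-7.8, -0.5, -0.7]
finger_gap: 15.2
grip_force: 32.4
time: 19.52
tool_pos: [493.9, 310.1, 334.2]
tcp_rot: [-180.0, -0.1, 96.0]
ft_force: [-10.1, 4.2, 2.0]
finger_gap: 15.1
grip_force: 32.2
```

```bash
python3 -m jog '-0.02 0.01 -0.05 0 0 0 1;-0.025 0.01 -0.06 0 0 0 1;-0.025 0 -0.05 0 0 0 1;0 0 0 0 0 0 1'
python3 -m jog '-0.02 0 -0.04 0 0 0 1;-0.02 0 -0.04 0 0 0 1;0 0 0 0 0 0 1'
```

```text
time: 20.02
tool_pos: [495.7, 303.5, 349.6]
tcp_rot: [-179.8, -0.1, 96.0]
ft_force: [-15.8, 3.8, 3.0]
finger_gap: 14.8
grip_force: 31.5
time: 20.4
tool_pos: [496.2, 299.5, 357.6]
tcp_rot: [-179.8, -0.1, 96.1]
ft_force: [-15.3, 3.7, 5.2]
finger_gap: 15.2
grip_force: 31.2
```

```bash
python3 -m jog '0 -0.025 0 0 0 0 1;-0.02 0 -0.05 0 0 0 1;0 0 0 0 0 0 1'
python3 -m jog '0 0 0 0 0 0 0;0 0 0 0 0 0 0;0 0 -0.3 0 0 0 0;0 0 -0.5 0 0 0 0;0 0 -0.4 0 0 0 0'
python3 -m jog '0 0 0 0 0 0 0;0 0 0 0 0 0 0'
python3 - <<'E'
from h import *
a=snapshot("scene");b=snapshot("side")
I=[cv2.resize(x,(400,600),interpolation=2) for x in(a["img"][150:300,240:340],b["img"][120:270,225:325])]
cv2.imwrite("pics/m7.png",np.hstack(I)[:,:,::-1])
O=np.array([516.3,94.3]);d=np.array([.1046,-.9945])
W=lambda x,z:np.r_[O+x*d,z]
for n,p in dict(tail=W(-210,203),tailtip=W(-228,212),eye=W(110,25),strutend=W(253,20)).items():print(n,np.round(proj(a,p)),np.round(proj(b,p)))
# strut in scene: brightness extents
g=snapshot("side");h=cv2.cvtColor(g["img"],cv2.COLOR_RGB2HSV)
m=((h[...,1]<45)&(h[...,2]>150)).astype(np.uint8)
for x,z in((-210,203),(-215,205)):
    u,v=map(int,proj(g,W(x,z)));print(u,v,g["img"][v-1:v+2,u-1:u+2].mean((0,1)))
u,v=map(int,proj(g,W(-180,200)));print("sleeve",g["img"][v-1:v+2,u-1:u+2].mean((0,1)))
E
```

```text
time: 20.78
tool_pos: [495.1, 296.7, 363.3]
tcp_rot: [180.0, -0.0, 96.0]
ft_force: [-7.4, 0.5, 2.6]
finger_gap: 14.7
grip_force: 30.9
time: 21.4
tool_pos: [495.6, 296.3, 484.2]
tcp_rot: [179.8, -0.0, 96.0]
ft_force: [0.3, 1.0, -0.2]
finger_gap: 42.8
grip_force: 0.0
time: 21.65
tool_pos: [495.5, 296.4, 481.6]
tcp_rot: [180.0, 0.0, 96.0]
ft_force: [-0.2, 0.7, -0.7]
finger_gap: 42.5
grip_force: 0.0
tail [317. 150.] [241. 134.]
tailtip [320. 145.] [237. 129.]
eye [275. 248.] [312. 238.]
strutend [254. 283.] [347. 271.]
240 134 [144.22222222 137.         145.22222222]
239 132 [134.33333333 128.66666667 135.11111111]
sleeve [157.55555556 136.         121.55555556]
```

```bash
python3 -m jog '-0.6 0 0 0 0 0 -1;-0.6 0 0 0 0 0 -1;-0.6 0 0 0 0 0 -1;-0.6 0 0 0 0 0 -1;-0.6 0 0 0 0 0 -1'
python3 -m jog '-0.6 0 0 0 0 0 -1;-0.59 0 0 0 0 0 -1;0 0 0.57 0 0 0 -1;0 0 0 0 0 0 -1;0 0 0 0 0 0 -1'
python3 - <<'E'
from h import *
w=snapshot("wrist");b=snapshot("side");a=snapshot("scene")
s0=cv2.resize(cv2.imread("pics/side0.png")[:,:,::-1],(560,420),interpolation=cv2.INTER_AREA)
blur=lambda x:cv2.GaussianBlur(x,(3,3),0).astype(int)
D=np.abs(blur(s0)-blur(b["img"])).max(2)
print("handle region diff: mean",D[125:215,230:295].mean(),"frac>30",(D[125:215,230:295]>30).mean())
O=np.array([516.3,94.3]);d=np.array([.1046,-.9945]);W=lambda x,z:np.r_[O+x*d,z]
for x,z in((-210,203),(-180,190),(-150,175),(-120,160)):
    u,v=map(int,proj(b,W(x,z)));print((u,v),blur(s0)[v,u],blur(b["img"])[v,u])
o=cv2.imread("pics/w4.png")[:,:,::-1]
def strut(im):
    h=cv2.cvtColor(np.ascontiguousarray(im),cv2.COLOR_RGB2HSV);m=((h[...,1]<45)&(h[...,2]>150)).astype(np.uint8);r=np.zeros_like(m);r[88:210,255:300]=m[88:210,255:300]
    ys,xs=np.nonzero(r);return xs.min(),xs.max(),ys.min(),ys.max(),xs.mean(),ys.mean()
print(strut(o),strut(w["img"]),sense()["tool_pos"],sense()["tcp_rot"])
def by(im,z):
    h=cv2.cvtColor(np.ascontiguousarray(im),cv2.COLOR_RGB2HSV);r=h[70:95,258:295];m=(r[...,1]>110)&(r[...,0]>12)&(r[...,0]<32);ys,xs=np.nonzero(m);return m.sum(),ys.mean()+70,ys.max()+70,xs.mean()+258
print("brass",by(o,0),by(w["img"],0))
E
```

```text
time: 22.42
tool_pos: [526.4, -3.7, 480.6]
tcp_rot: [-179.9, -0.0, 96.0]
ft_force: [1.4, 1.2, -0.0]
finger_gap: 85.1
grip_force: 0.0
time: 23.05
tool_pos: [539.2, -119.7, 425.7]
tcp_rot: [-180.0, -0.0, 96.0]
ft_force: [0.2, 0.2, 0.2]
finger_gap: 85.7
grip_force: 0.0
handle region diff: mean 3.563076923076923 frac>30 0.0015384615384615385
(240, 134) [140 133 141] [143 136 144]
(247, 142) [87 82 84] [82 78 81]
(253, 151) [30 29 30] [31 30 31]
(260, 160) [31 30 30] [31 30 31]
(np.int64(255), np.int64(299), np.int64(88), np.int64(203), np.float64(276.3538119911177), np.float64(144.13989637305698)) (np.int64(255), np.int64(299), np.int64(88), np.int64(203), np.float64(277.6138181818182), np.float64(143.8370909090909)) [ 539.78532984 -119.55792361  427.56743355] [1.79779939e+02 9.55115068e-02 9.60798930e+01]
brass (np.int64(37), np.float64(82.45945945945945), np.int64(85), np.float64(276.4054054054054)) (np.int64(8), np.float64(84.25), np.int64(85), np.float64(278.0))
```

```bash
python3 -c "
from bench import *
print(hand_in())"
```

```text
the job is handed in; nothing more can be done
None
```

I handed the job in at about 23 s. The strut was seated in the V-stop, the clamp locked and released, and the final camera check showed the clamp fully open with the strut unmoved. I inferred that the bush is home from less brass showing and did not measure it. By my estimate the eye sat about 6.6 mm (±2 mm) from the nest, right at the 6.5 mm limit, and no verdict came back.

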